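Feed a sample canister through the analyser's dust flap

ROBOT

A 7-joint arm with a two-finger parallel gripper is mounted at the origin on the work surface. World frame = base frame: x ahead of the robot, y to its left, z up, the work surface at z = 0. Lengths are in m, angles in rad, forces in N, time in s.
With the tool pointing down it reaches from about 0.425 to 0.8 m from the base axis. Payload 8.3 kg.
Tool frame: the origin (TCP) lies midway between the tips of the shut fingers; the grasp point (between the pads) lies 19 mm behind it (robot.grip_depth is the distance from the TCP to the grasp point, in m); x points along the fingers, z is the direction in which the jaws open and shut, and the axes are right-handed (so a half turn about x gives the same grasp; the last joint's range is limited). The gripper opens to 85 mm and grips with 20 to 120 N. Pads are 22 mm wide; open, the fingers measure 114 mm over their backs; the gripper's body (76 mm by 85 mm) begins 54 mm behind the grasp point. The pads swing forward as they close: fully open they stand 13 mm farther back than shut.
Start: joints at [1.136, 0.383, 0.016, 1.37, -0.006, 1.388, -0.046], TCP at [0.227, -0.582, 0.231] pointing down, gripper open.
Joint ranges: [-2.95, 2.95], [-0.25, 2.06], [-1.52, 1.56], [0.18, 2.33], [-1.44, 4.58], [0.02, 2.06], [-3.01, 3.01]. Speed limits (rad/s): [2.39, 2.39, 3.01, 3.01, 3.14, 3.14, 3.14].

INTERFACE

Orientations are given as a rotation vector (axis times angle).
In Python, from bench import robot gives the robot as it stands.
- The arm moves only by the shell command python3 -m pendant 'ROWS' [OPENING] [FORCE]. ROWS is JSON, one flat list of numbers, 4 for each row, row after row: the shift along the tool's x, y, z in m, then the turn about the tool's x in degrees. A call has exactly 8 rows; each row shifts and turns the pose as measured when the row begins, along the tool's axes as they then stand; what a row does not reach is not made up. A row lasts 1/10 s, in which the tool goes at most 50 mm and 8.59 degrees, less where a joint would pass 70% of its speed; a pose out of reach is approached as far as the arm can. A call is refused whole if a number of a shift passes 0.05 or a number of a turn 8.59, either way. A call with a gripper value outside its range is refused whole. OPENING is the closure in counts, from 0 (fully open) to 255 (shut), set as the call begins (- or left out, the last holds). The fingers move at their own pace and stop on an object; FORCE is the grip in N (left out, the last holds). Time passes only in rows, so rows that do not move let the fingers close, or fill a call up. It gives the time, the measured TCP pose, the force and the opening at its end, in the units of the state.
- robot.get_state(): the state, without advancing time (a new reading comes with each control period).
- robot.get_image(name): name is "scene" or "top"; returns a dict with "color" (420x560x3 uint8, blue, green, red), "mtx" (3x3 intrinsics, pixels), "pose" (4x4, takes a point from camera to world coordinates). Camera axes: x right, y down, z forward; pixel columns grow to the right and rows downward; lengths in m; the calibration is good to about 2 mm. A picture is of the moment at which its call begins. There is no depth.
- robot.hand_in(): hands the job in, once; it reports no verdict.
Trained networks look in a picture, given as the dict that the camera call returned (one of the last four; its "shot" number tells which), for a name from the list of things; names that differ only in an ending like _2 or _b are one class to them, and where a whole thing is asked for, a point or a joint stands for the part that bears it (a point fixed in the world has none). Each returns a list of dicts, best first, with "score" (0 to 1); they miss things now and then, are a little off and sometimes report something else, mostly with a low value. They report only what shows in the picture. A call takes as long as a camera call. They do not tell look-alikes from the thing itself.
- robot.recognise(label, picture): "extent" ([left, top, width, height] in pixels, round what is visible of it).
- robot.masks_of(label, picture): "pixels" (420x560 bool, what is visible of it) and "extent" ([left, top, width, height] in pixels, round what is visible of it).
The state is a dict: "time_s": time; "qpos": joint angles; "joint_vel": joint speeds; "tau": joint torques, N m; "tool_pos": TCP position; "tcp_rot": TCP orientation; "contact_force": force on the tool from outside, world axes, zero at the start; "moment": the same for the moment, N m; "gripper_width": opening from 0.0 (shut) to 1.0 (fully open).
Only numpy, scipy, OpenCV 4.12 (cv2) and the standard library are available. Lean on these libraries where they do the work, as an engineer would, in place of code of your own. Each camera call takes 0.05 s, during which the arm holds its last target. There are 200 camera calls.

TASK

Load the analyser: take the sample canister from its rest, push it down through the spring-shut inlet flap and let it go inside, so that it rolls down the chute into the reading bay. Then come out so that the flap swings fully shut behind it. Leave the jar, the cup and the spatula where they are.

Things in the scene. Friction and masses are not known exactly. Their poses are not given: they have to be found in the camera images.
- canister_center (a point): Centre of the sample canister: closed steel cylinder with black ends, 36 mm in diameter, 56 mm long, 80 to 170 g; its long axis is this point's x. It starts lying level, centre 31 mm above the bench, on a small fixed grey rest (34 mm long along the canister, 30 mm wide, 16 mm high) centred below it: ends and sides are free for fingers.
- analyser: Blue bench analyser, fixed. Origin on the bench under the inlet's centre; the chute runs along its -y. Its level top, 190 mm above the bench, spans x -95 to +95 mm and y +75 to -240 mm (clear cover from y -66 mm on); then the head, 205 mm high, to y -340 mm.
- inlet (a point): Centre of the inlet opening in the analyser's top, 190 mm above the bench; axes as the analyser's, z up. Opening 160 mm along x, 91 mm along y. Below it the chute's surface is 85 mm down and slopes down 18 degrees towards -y: a canister with its long axis along x rolls off towards -y.
- flap_edge (a point): Middle of the free edge of the steel flap (black strip) that closes the inlet flush with the top. Hinged on the inlet's +y side (y = +45 mm); when shut the free edge is at inlet y = -43 mm. It swings down into the machine.
- flap (a joint): Flap angle: 0 shut, positive swung down, stop at 1.15 rad. Its spring shuts it again: 0.18 N m to start, 0.35 N m at the stop (4 to 8 N at its middle); a canister merely laid on it does not open it. With the canister held level at the middle of the inlet, centre 30 to 35 mm below the top, it stands at about 0.9 rad and the canister, let go there, rolls off it.
- bay (a point): Middle of the reading bay at the chute's foot, under the clear cover; axes as the analyser's. A canister that has rolled home lies against the stop (the head's face, 35 mm from here towards -y), its centre within about 25 mm of here along y, anywhere across the 160 mm wide chute. It takes about a second to roll there.
- jar: Bystander: closed glass jar with white lid, 64 mm in diameter, 100 mm tall, standing; origin at the centre of its underside.
- cup: Bystander: white plastic cup, 72 mm in diameter, 85 mm tall, standing; origin at the centre of its underside.
- spatula: Bystander: spatula lying on the bench along its x axis; origin near its middle, on the underside.
Mind the look-alikes: they are no part of the job. Of the things like the part that bears canister_center, leave any that is red; of the rest the larger one is meant.

How it is judged:
On the way:
1. the flap is pushed open with the canister going in through the inlet (value of joint flap above 0.4 rad and z of canister_center in the frame of inlet between -0.09 and 0 m and y of canister_center in the frame of inlet between -0.06 and 0.045 m and x of canister_center in the frame of inlet between -0.08 and 0.08 m), for 0.05 s.
At the end, for the whole second after the job is handed in: The canister lies at rest at the foot of the chute, inside the reading bay (centre within 30 mm uphill of the bay point, and under the clear cover), and the flap is shut to within 0.06 rad (y of canister_center in the frame of bay between -0.035 and 0.03 m and x of canister_center in the frame of bay between -0.08 and 0.08 m and z of canister_center in the frame of bay between -0.05 and 0.05 m and linear speed of canister below 0.02 m/s and value of joint flap below 0.06 rad); the robot touches nothing.
It fails at once if the jar, the cup or the spatula is moved more than 30 mm (distance of any of jar, cup, spatula from where it was at the start of the episode above 0.03 m).
It also fails if it takes over 38 s, if anything falls off the work surface, if the arm or the gripper's body presses on something with over 40 N, if the wrist force passes 120 N, or if a joint passes its speed limit or range.

## Working session

There is one attempt and no reset: what is moved stays moved. The work goes in short steps, Python scripts to look and compute and a shell command to move; the robot and the scene stay as the last step left them, time stands still between calls to the robot, and variables do not carry over. Pictures are saved under pics/ and viewed, on a budget of 10 in all, crops included, one or two more only if the job needs it, and the job is handed in when it is done.

```bash
mkdir -p pics; ls; python3 - <<'E'
from bench import robot
import cv2,numpy as np
s=robot.get_state();print({k:np.round(v,3).tolist() for k,v in s.items()})
for n in("scene","top"):
    p=robot.get_image(n);cv2.imwrite(f"pics/{n}0.png",p["color"])
    print(n,np.round(p["mtx"],1).tolist(),np.round(p["pose"],4).tolist())
    for l in("canister_center","analyser","flap_edge","flap","inlet","jar","cup","spatula"):
        try: print(l,[(np.round(d["extent"]).tolist(),round(d["score"],2)) for d in robot.recognise(l,p)])
        except Exception as e: print(l,e)
E
```

```text
pics
{'time_s': 0.0, 'qpos': [1.136, 0.384, 0.016, 1.371, -0.006, 1.388, -0.046], 'joint_vel': [0.001, -0.001, 0.001, 0.0, -0.001, -0.001, -0.0], 'tau': [-0.0, -62.761, 0.844, -37.182, 0.016, 0.014, 0.0], 'tool_pos': [0.227, -0.582, 0.23], 'tcp_rot': [0.932, 1.364, -0.93], 'contact_force': [-0.267, 0.407, -0.985], 'moment': [0.022, 0.002, -0.003], 'gripper_width': 1.004}
scene [[407.4, 0.0, 277.7], [0.0, 407.4, 212.7], [0.0, 0.0, 1.0]] [[0.4371, 0.6884, -0.5788, 1.1171], [0.8993, -0.3441, 0.2699, -0.1379], [-0.0133, -0.6385, -0.7695, 0.9012], [0.0, 0.0, 0.0, 1.0]]
canister_center [([308.0, 173.0, 12.0, 13.0], 0.54), ([294.0, 187.0, 18.0, 22.0], 0.5), ([257.0, 175.0, 24.0, 21.0], 0.49)]
analyser [([37.0, 192.0, 215.0, 167.0], 0.79)]
flap_edge [([177.0, 200.0, 58.0, 68.0], 0.86)]
flap [([176.0, 199.0, 56.0, 67.0], 0.83)]
inlet [([31.0, 191.0, 221.0, 168.0], 0.56)]
jar [([292.0, 290.0, 22.0, 40.0], 0.87)]
cup [([374.0, 217.0, 33.0, 34.0], 0.79)]
spatula [([320.0, 147.0, 85.0, 37.0], 0.84), ([176.0, 202.0, 59.0, 66.0], 0.56)]
top [[489.2, 0.0, 281.3], [0.0, 489.2, 205.0], [0.0, 0.0, 1.0]] [[-0.0127, -0.9984, 0.0543, 0.497], [-0.9996, 0.014, 0.0231, 0.1206], [-0.0239, -0.054, -0.9983, 1.263], [0.0, 0.0, 0.0, 1.0]]
canister_center [([231.0, 240.0, 15.0, 27.0], 0.8), ([254.0, 281.0, 22.0, 24.0], 0.73), ([203.0, 271.0, 17.0, 21.0], 0.72)]
analyser [([331.0, 160.0, 206.0, 96.0], 0.79)]
flap_edge [([352.0, 170.0, 47.0, 71.0], 0.82)]
flap [([349.0, 167.0, 46.0, 75.0], 0.77), ([171.0, 149.0, 32.0, 29.0], 0.47)]
inlet [([332.0, 158.0, 206.0, 96.0], 0.77)]
jar [([292.0, 110.0, 28.0, 31.0], 0.96)]
cup [([168.0, 148.0, 35.0, 32.0], 0.96)]
spatula [([101.0, 238.0, 80.0, 88.0], 0.91)]
```

```bash
python3 - <<'E'
import cv2,numpy as np
a=cv2.imread("pics/scene0.png")[160:220,240:340];b=cv2.imread("pics/top0.png")[225:315,185:295]
a=cv2.resize(a,(500,300),interpolation=2);b=cv2.resize(b,(550,450),interpolation=2)
cv2.imwrite("pics/a.png",a);cv2.imwrite("pics/b.png",b)
E
```

```text
(no output)
```

View pics/top0.png

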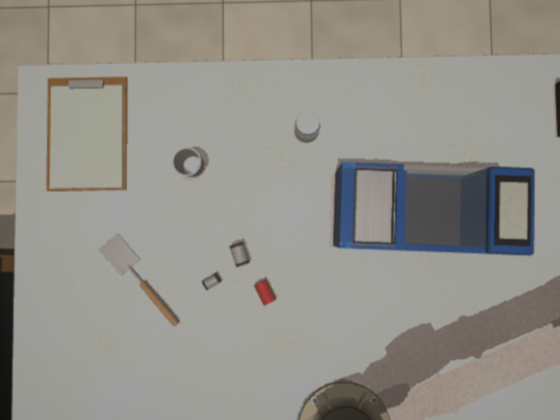

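View pics/scene0.png

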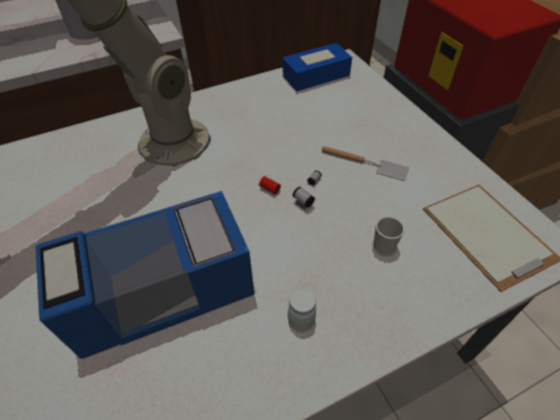

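View pics/b.png

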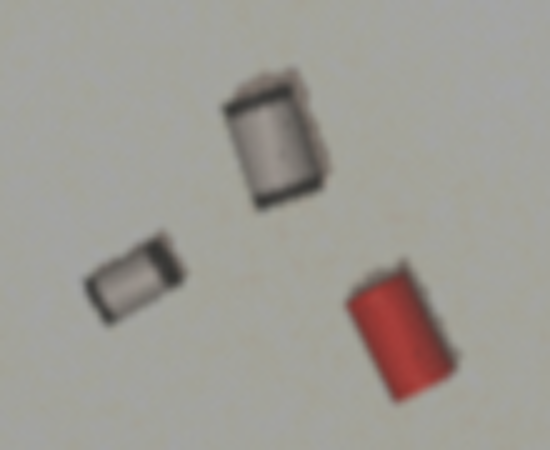

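Candidates in the top view: grey large (239,253), small grey (211,281), red (264,292). The grey large one fits, since it isn't red and it is bigger than the other grey one; the enlarged crop confirms it. The analyser's inlet is at about (375,206), with the head to the right (world -y).

```bash
cat > h.py <<'E'
from bench import robot
import cv2,numpy as np
from scipy.spatial.transform import Rotation as R
def ray(p,uv):
    d=p["pose"][:3,:3]@np.linalg.solve(p["mtx"],[uv[0],uv[1],1.]);return p["pose"][:3,3],d/np.linalg.norm(d)
def atz(p,uv,z):
    o,d=ray(p,uv);return o+d*(z-o[2])/d[2]
def tri(rs):
    A=sum(np.eye(3)-np.outer(d,d) for o,d in rs);b=sum((np.eye(3)-np.outer(d,d))@o for o,d in rs);return np.linalg.solve(A,b)
def proj(p,X):
    c=p["pose"][:3,:3].T@(np.asarray(X)-p["pose"][:3,3]);c=p["mtx"]@c;return c[:2]/c[2]
def mask(p,l,near=None):
    ms=robot.masks_of(l,p)
    f=lambda m:np.array(np.nonzero(m["pixels"])[::-1]).mean(1)
    return min(ms,key=lambda m:np.linalg.norm(f(m)-near))["pixels"] if near is not None else ms[0]["pixels"]
E
python3 - <<'E'
from h import *
np.set_printoptions(precision=4,suppress=True)
S=robot.get_image("scene");T=robot.get_image("top")
r=[]
for p,n in((S,(303,197)),(T,(239,253))):
    m=mask(p,"canister_center",n);ys,xs=np.nonzero(m);c=np.array([xs.mean(),ys.mean()])
    rect=cv2.minAreaRect(np.stack([xs,ys],1).astype(np.float32));print(c,m.sum(),rect)
    r.append(ray(p,rect[0]))
    box=cv2.boxPoints(rect);e=np.linalg.norm(box-np.roll(box,-1,0),axis=1);i=e.argmax()
    d=atz(p,box[i],.031)-atz(p,box[(i+1)%4],.031);print("axis",np.degrees(np.arctan2(d[1],d[0]))%180,np.linalg.norm(d),atz(p,rect[0],.031))
X=tri(r);print("can",X,[proj(p,X) for p in(S,T)])
fr=[]
for p in(S,T):
    for l in("flap","flap_edge"):
        m=mask(p,l);ct,_=cv2.findContours(m.astype(np.uint8),0,2);ct=max(ct,key=cv2.contourArea)
        q=cv2.approxPolyDP(cv2.convexHull(ct),4,True)[:,0];print(l,q.tolist());print(np.array([atz(p,u,.19) for u in q]))
        M=cv2.moments(ct);
        if l=="flap":fr.append(ray(p,(M["m10"]/M["m00"],M["m01"]/M["m00"])))
print("flap c",tri(fr))
for l in("jar","cup"):
    for p,z in((T,.1),):
        print(l,atz(p,np.array(np.nonzero(mask(p,l))[::-1]).mean(1),.1))
s=robot.get_state();print(R.from_rotvec(s["tcp_rot"]).as_matrix(),s["tool_pos"])
a=cv2.resize(S["color"][185:365,25:265],None,fx=2.5,fy=2.5,interpolation=2);cv2.imwrite("pics/c.png",a)
b=cv2.resize(T["color"][150:265,325:405],None,fx=5,fy=5,interpolation=2);cv2.imwrite("pics/d.png",b)
E
```

```text
[303.172  196.3692] 279 ((303.1174621582031, 196.33221435546875), (22.692724227905273, 12.86194133758545), 34.99201965332031)
axis 18.8389851727394 0.07316851073354468 [0.4402 0.2594 0.031 ]
[238.9066 253.9518] 332 ((238.90567016601562, 254.1697998046875), (23.351293563842773, 14.834939002990723), 74.05460357666016)
axis 15.614405249779566 0.05857497570302137 [0.4417 0.2574 0.031 ]
can [0.442  0.2576 0.0336] [array([302.9082, 196.3473]), array([238.6881, 254.0714])]
flap [[211, 199], [233, 249], [194, 263], [176, 210]]
[[ 0.4748 -0.0097  0.19  ]
 [ 0.6296 -0.0166  0.19  ]
 [ 0.6262 -0.1019  0.19  ]
 [ 0.4706 -0.0932  0.19  ]]
flap_edge [[212, 199], [233, 250], [194, 263], [176, 211]]
[[ 0.4758 -0.0076  0.19  ]
 [ 0.6319 -0.0175  0.19  ]
 [ 0.6262 -0.1019  0.19  ]
 [ 0.4735 -0.0941  0.19  ]]
flap [[395, 172], [393, 241], [355, 241], [355, 171]]
[[ 0.6243 -0.1048  0.19  ]
 [ 0.4734 -0.0967  0.19  ]
 [ 0.4745 -0.0142  0.19  ]
 [ 0.6279 -0.0174  0.19  ]]
flap_edge [[394, 173], [393, 241], [355, 242], [355, 172]]
[[ 0.6221 -0.1026  0.19  ]
 [ 0.4734 -0.0967  0.19  ]
 [ 0.4723 -0.0142  0.19  ]
 [ 0.6257 -0.0174  0.19  ]]
flap c [ 0.5505 -0.057   0.1832]
jar [0.7462 0.0839 0.1   ]
cup [0.6657 0.3706 0.1   ]
[[ 0.      0.9317  0.3633]
 [ 0.0001  0.3633 -0.9317]
 [-1.      0.0001 -0.0001]] [ 0.2271 -0.5823  0.2313]
```

View pics/d.png

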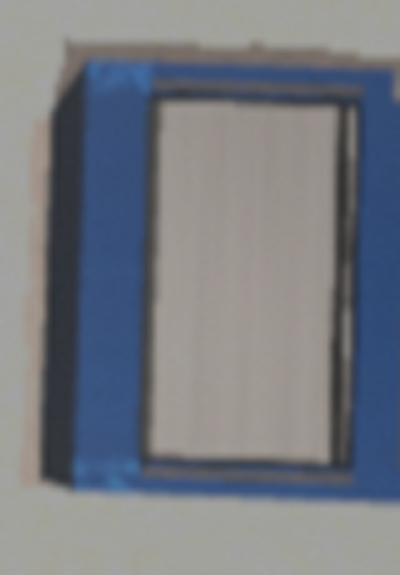

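View pics/c.png

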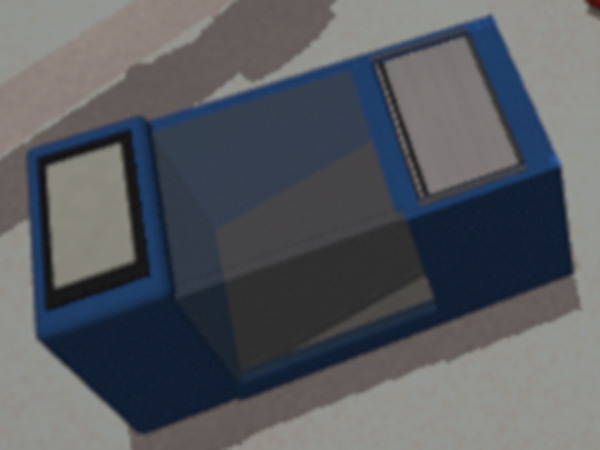

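Both views agree. The canister is at (0.442, 0.258), measured z 0.034 against 0.031 nominal, with its axis about 17° from world x. The inlet centre is about (0.550, -0.058), with the analyser yawed about -2°. The black strip is on the -y side at crop column 345, as described. I'll lift and turn first.

```bash
python3 -m pendant '[-0.012,0,0,-8.59,-0.012,0,0,-8.59,-0.012,0,0,-8.59,-0.012,0,0,-8.59,-0.012,0,0,-8.59,-0.012,0,0,-8.59,-0.012,0,0,-8.59,-0.012,0,0,-8.59]' 0 60
cat >> h.py <<'E'
def plan(xy,yaw):
    s=robot.get_state();M=R.from_rotvec(s["tcp_rot"]).as_matrix();a=np.degrees(np.arctan2(M[1,2],M[0,2]))
    d=np.array([xy[0],xy[1],s["tool_pos"][2]])-s["tool_pos"]
    print("t",round(s["time_s"],2),"pos",s["tool_pos"].round(4),"yaw",round(a,2),"tilt",M[2,0].round(4),"turn",round((a-yaw+90)%180-90,2),"shift xyz",(M.T@d).round(4),"F",s["contact_force"].round(1),"w",round(s["gripper_width"],3),"q",s["qpos"].round(2))
E
python3 -c "
from h import *
plan((.442,.2576),17)"
```

```text
time_s: 2.2
tool_pos: [0.2267, -0.5813, 0.3283]
tcp_rot: [-0.002, 1.573, 0.009]
contact_force: [-0.4, -0.8, -0.0]
gripper_width: 1.001
t 2.2 pos [ 0.2267 -0.5813  0.3283] yaw 0.4 tilt -1.0 turn -16.6 shift xyz [0.0032 0.8373 0.2212] F [-0.4 -0.8 -0. ] w 1.001 q [ 1.26  0.37 -0.16  1.17  0.06  1.6   1.12]
```

```bash
python3 -m pendant '[0,0.035,0.03,0,0,0.035,0.03,0,0,0.035,0.03,0,0,0.035,0.03,0,0,0.035,0.03,0,0,0.035,0.03,0,0,0.035,0.03,0,0,0.035,0.03,0]'
python3 -m pendant '[0,0.045,0,0,0,0.045,0,0,0,0.045,0,0,0,0.045,0,0,0,0.045,0,0,0,0.045,0,0,0,0.045,0,0,0,0.045,0,0]'
python3 -c "
from h import *
plan((.442,.2576),17)"
```

```text
time_s: 3.0
tool_pos: [0.4652, -0.2972, 0.3296]
tcp_rot: [-0.0, 1.573, -0.004]
contact_force: [0.8, -1.1, -0.2]
gripper_width: 0.999
time_s: 3.8
tool_pos: [0.4664, 0.0781, 0.3288]
tcp_rot: [-0.002, 1.57, -0.003]
contact_force: [-0.6, -0.4, -0.9]
gripper_width: 0.999
t 3.8 pos [0.4664 0.0781 0.3288] yaw -0.03 tilt -1.0 turn -17.03 shift xyz [-0.0005  0.1795 -0.0245] F [-0.6 -0.4 -0.9] w 0.999 q [ 0.43  0.06 -0.7   1.56  0.04  1.53 -0.27]
```

```bash
python3 -m pendant '[0,0.036,-0.005,0,0,0.036,-0.005,0,0,0.036,-0.005,0,0,0.036,-0.005,0,0,0.036,-0.005,0,0.03,0,0,-8.5,0.03,0,0,-8.5,0.03,0,0,0]'
python3 - <<'E'
from h import *
plan((.442,.2576),17)
S=robot.get_image("scene");T=robot.get_image("top")
A=[cv2.resize(S["color"][110:230,230:370],None,fx=2.8,fy=2.8,interpolation=2),cv2.resize(T["color"][200:320,180:320],None,fx=2.8,fy=2.8,interpolation=2)]
cv2.imwrite("pics/e.png",np.hstack(A))
E
```

```text
time_s: 4.6
tool_pos: [0.4378, 0.277, 0.2422]
tcp_rot: [-0.244, 1.543, 0.248]
contact_force: [0.4, 0.2, 0.3]
gripper_width: 1.0
t 4.6 pos [0.4378 0.277  0.2422] yaw 17.97 tilt -0.9999 turn 0.97 shift xyz [-0.     -0.0197 -0.002 ] F [0.4 0.2 0.3] w 1.0 q [ 0.15  0.24 -0.9   1.62  0.19  1.36 -0.47]
```

View pics/e.png

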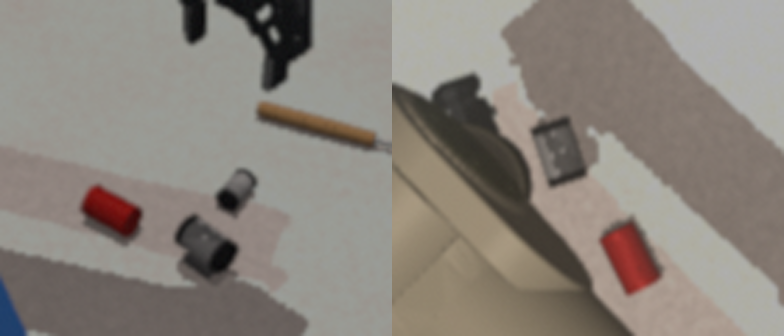

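Canister untouched at right crop (558,152), top pixel (239,254). The fingers overshot about 20 mm in y, so I'll correct that while descending.

```bash
python3 -m pendant '[0.01,-0.01,-0.001,1,0.02,-0.01,-0.001,0,0.025,0,0,0,0.025,0,0,0,0.025,0,0,0,0.02,0,0,0,0.01,0,0,0,0,0,0,0]'
python3 -c "
from h import *
plan((.442,.2576),17)"
```

```text
time_s: 5.5
tool_pos: [0.4495, 0.2548, 0.1125]
tcp_rot: [-0.215, 1.54, 0.216]
contact_force: [-0.2, -0.7, 0.4]
gripper_width: 1.0
t 5.5 pos [0.4495 0.2548 0.1125] yaw 15.78 tilt -0.9998 turn -1.22 shift xyz [-0.0001  0.0047 -0.0064] F [-0.2 -0.7  0.4] w 1.0 q [ 0.13  0.35 -0.85  1.81  0.3   1.09 -0.55]
```

```bash
python3 -m pendant '[0,0.0045,-0.006,-1.2,0,0,0,0,0.02,0,0,0,0.02,0,0,0,0.015,0,0,0,0.01,0,0,0,0,0,0,0,0,0,0,0]'
python3 - <<'E'
from h import *
plan((.442,.2576),17)
S=robot.get_image("scene")
cv2.imwrite("pics/f.png",cv2.resize(S["color"][120:230,240:380],None,fx=5,fy=5,interpolation=2))
E
```

```text
time_s: 6.3
tool_pos: [0.4483, 0.2615, 0.0537]
tcp_rot: [-0.23, 1.526, 0.235]
contact_force: [0.3, -1.1, 1.1]
gripper_width: 1.001
t 6.3 pos [0.4483 0.2615 0.0537] yaw 17.06 tilt -0.9995 turn 0.06 shift xyz [-0.0002 -0.0019 -0.0072] F [ 0.3 -1.1  1.1] w 1.001 q [ 0.08  0.42 -0.81  1.88  0.39  0.97 -0.61]
```

View pics/f.png

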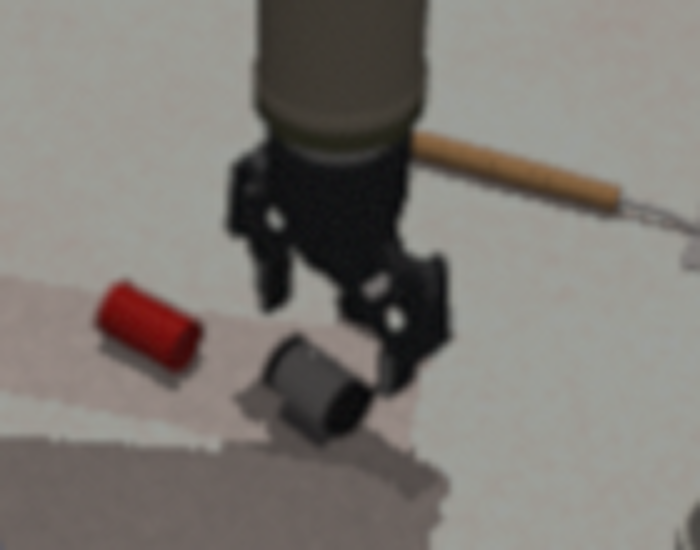

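The fingers straddle the canister: tips at about (275,300) and (395,385) in the crop, canister between and just below them. I'll finish the descent.

```bash
python3 -m pendant '[0,-0.002,-0.006,0,0,0,0,0,0.015,0,-0.002,0,0.013,0,0,0,0.01,0,0,0,0.004,0,0,0,0,0,0,0,0,0,0,0]'
python3 -c "
from h import *
plan((.442,.2576),17)"
```

```text
time_s: 7.15
tool_pos: [0.4424, 0.2573, 0.0087]
tcp_rot: [-0.23, 1.525, 0.235]
contact_force: [0.7, 0.1, -0.6]
gripper_width: 0.999
t 7.15 pos [0.4424 0.2573 0.0087] yaw 17.05 tilt -0.9994 turn 0.05 shift xyz [-0.      0.0004 -0.0003] F [ 0.7  0.1 -0.6] w 0.999 q [ 0.05  0.48 -0.77  1.93  0.45  0.88 -0.66]
```

Aligned. Now close.

```bash
python3 -m pendant '[0,0,0,0,0,0,0,0,0,0,0,0,0,0,0,0,0,0,0,0,0,0,0,0,0,0,0,0,0,0,0,0]' 255 60
python3 -c "
from h import *
plan((.442,.2576),17);print(R.from_rotvec(robot.get_state()['tcp_rot']).as_matrix().round(3))"
```

```text
time_s: 7.95
tool_pos: [0.4431, 0.2577, 0.0097]
tcp_rot: [-0.229, 1.523, 0.235]
contact_force: [0.1, 0.4, -1.4]
gripper_width: 0.646
t 7.95 pos [0.4431 0.2577 0.0097] yaw 17.04 tilt -0.9994 turn 0.04 shift xyz [-0.      0.0003 -0.001 ] F [ 0.1  0.4 -1.4] w 0.646 q [ 0.05  0.47 -0.77  1.93  0.45  0.88 -0.66]
[[ 0.034 -0.293  0.956]
 [ 0.009  0.956  0.293]
 [-0.999 -0.001  0.035]]
```

Gripper width 0.646, about 55 mm, matches the canister's 56 mm length. Lift.

```bash
python3 -m pendant '[-0.02,0,0,0,-0.036,0,0,0,-0.04,0,0,0,-0.04,0,0,0,-0.04,0,0,0,-0.04,0,0,0,-0.036,0,0,0,-0.02,0,0,0]'
python3 -c "
from h import *
plan((.55,-.058),-2);T=robot.get_image('top');print(atz(T,(375.4,206.25),.19))"
```

```text
time_s: 8.75
tool_pos: [0.4302, 0.2537, 0.2874]
tcp_rot: [-0.234, 1.533, 0.235]
contact_force: [-0.2, 0.3, -1.7]
gripper_width: 0.646
t 8.75 pos [0.4302 0.2537 0.2874] yaw 17.18 tilt -0.9997 turn 19.18 shift xyz [ 0.0014 -0.3331  0.0223] F [-0.2  0.3 -1.7] w 0.646 q [ 0.22  0.15 -0.92  1.6   0.13  1.43 -0.4 ]
[ 0.5497035  -0.06028768  0.19      ]
```

```bash
python3 -m pendant '[-0.005,0,0,8.0,-0.005,0,0,8.0,0,0,0,2.5,0,-0.03,0.012,0,0,-0.04,0.016,0,0,-0.04,0.016,0,0,-0.04,0.016,0,0,-0.03,0.012,0]'
python3 -c "
from h import *
plan((.55,-.058),-2)"
```

```text
time_s: 9.6
tool_pos: [0.4953, 0.0735, 0.3013]
tcp_rot: [0.022, 1.541, -0.01]
contact_force: [0.7, -0.1, -1.7]
gripper_width: 0.65
t 9.6 pos [0.4953 0.0735 0.3013] yaw -1.2 tilt -0.9995 turn 0.8 shift xyz [ 0.0007 -0.1304  0.0574] F [ 0.7 -0.1 -1.7] w 0.65 q [ 0.46  0.11 -0.73  1.58  0.08  1.45 -0.29]
```

```bash
python3 -m pendant '[0,-0.022,0.01,0.8,0,-0.025,0.011,0,0,-0.025,0.011,0,0,-0.02,0.009,0,0,-0.015,0.006,0,0,-0.008,0.003,0,0,0,0,0,0,0,0,0]'
python3 - <<'E'
from h import *
plan((.55,-.058),-2)
print(R.from_rotvec(robot.get_state()['tcp_rot']).as_matrix().round(3))
S=robot.get_image("scene")
cv2.imwrite("pics/g.png",cv2.resize(S["color"][90:290,130:330],None,fx=3,fy=3,interpolation=2))
E
```

```text
time_s: 10.4
tool_pos: [0.5418, -0.0533, 0.2978]
tcp_rot: [0.039, 1.547, -0.028]
contact_force: [-0.2, 0.8, -1.6]
gripper_width: 0.647
t 10.4 pos [ 0.5418 -0.0533  0.2978] yaw -2.44 tilt -0.9997 turn -0.44 shift xyz [ 0.0002 -0.0043  0.0084] F [-0.2  0.8 -1.6] w 0.647 q [ 0.57  0.22 -0.63  1.47  0.12  1.47 -0.1 ]
[[ 0.023  0.042  0.999]
 [ 0.006  0.999 -0.043]
 [-1.     0.007  0.023]]
```

View pics/g.png

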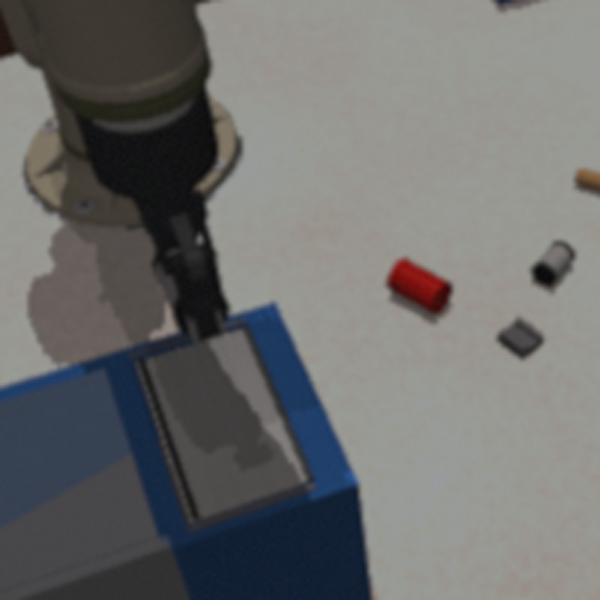

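The rest is empty at crop (520,337). The gripper is over the inlet and the flap is clear, with its black strip at crop (165,440). The canister is hidden between the fingers. I'll centre it and descend to just above the flap.

```bash
python3 -m pendant '[0,-0.004,0.008,0,0.01,0,0,0,0.02,0,0,0,0.022,0,0,0,0.02,0,0,0,0.012,0,0,0,0.004,0,0,0,0,0,0,0]'
python3 -c "
from h import *
plan((.55,-.058),-2)"
```

```text
time_s: 11.25
tool_pos: [0.5526, -0.0516, 0.2055]
tcp_rot: [0.033, 1.546, -0.02]
contact_force: [0.1, -0.7, -1.3]
gripper_width: 0.65
t 11.25 pos [ 0.5526 -0.0516  0.2055] yaw -1.94 tilt -0.9997 turn 0.06 shift xyz [-0.0001 -0.0065 -0.0024] F [ 0.1 -0.7 -1.3] w 0.65 q [ 0.56  0.29 -0.63  1.61  0.17  1.28 -0.13]
```

```bash
python3 -m pendant '[0,-0.007,-0.002,0,0,0,0,0,0.01,0,0,0,0.01,0,0,0,0.01,0,0,0,0.01,0,0,0,0.005,0,0,0,0,0,0,0]' - 90
python3 -c "
from h import *
plan((.55,-.058),-2)"
```

```text
time_s: 12.05
tool_pos: [0.5546, -0.0574, 0.162]
tcp_rot: [0.032, 1.537, -0.02]
contact_force: [-1.3, -1.2, 4.4]
gripper_width: 0.646
t 12.05 pos [ 0.5546 -0.0574  0.162 ] yaw -1.9 tilt -0.9994 turn 0.1 shift xyz [-0.0002 -0.0008 -0.0045] F [-1.3 -1.2  4.4] w 0.646 q [ 0.56  0.32 -0.62  1.67  0.19  1.18 -0.14]
```

Flap force about 6 N, as expected. I'll continue to TCP z of about 0.136.

```bash
python3 -m pendant '[0.005,0,-0.002,0,0.008,0,-0.002,0,0.007,0,0,0,0.005,0,0,0,0,0,0,0,0,0,0,0,0,0,0,0,0,0,0,0]'
python3 - <<'E'
from h import *
plan((.55,-.058),-2)
S=robot.get_image("scene");T=robot.get_image("top")
A=[cv2.resize(S["color"][150:290,130:270],None,fx=2.8,fy=2.8,interpolation=2),cv2.resize(T["color"][140:280,310:450],None,fx=2.8,fy=2.8,interpolation=2)]
cv2.imwrite("pics/i.png",np.hstack(A))
E
```

```text
time_s: 12.85
tool_pos: [0.5543, -0.0599, 0.1391]
tcp_rot: [0.03, 1.529, -0.025]
contact_force: [-1.7, -2.5, 3.5]
gripper_width: 0.642
t 12.85 pos [ 0.5543 -0.0599  0.1391] yaw -2.03 tilt -0.9991 turn -0.03 shift xyz [-0.0002  0.0017 -0.0044] F [-1.7 -2.5  3.5] w 0.642 q [ 0.56  0.33 -0.61  1.71  0.21  1.12 -0.15]
```

View pics/i.png

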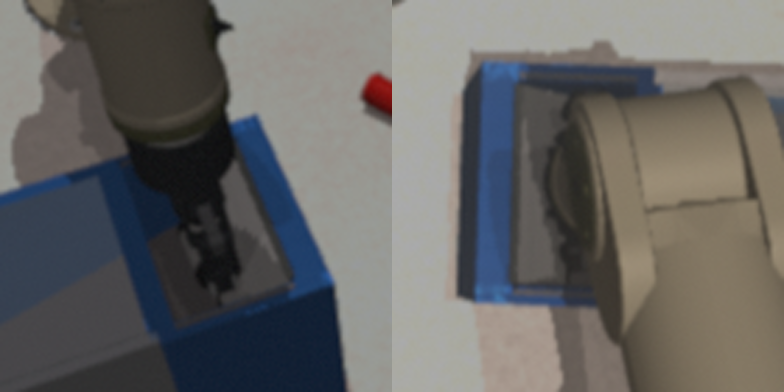

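The flap is down and the fingers are inside the inlet at left crop (215,270), canister centre about 30 mm below the top. I'll go 3 mm lower, then release and wait.

```bash
python3 -m pendant '[0.003,0.001,-0.003,0,0.001,0,-0.001,0,0,0,0,0,0,0,0,0,0,0,0,0,0,0,0,0,0,0,0,0,0,0,0,0]'
python3 -m pendant '[0,0,0,0,0,0,0,0,0,0,0,0,0,0,0,0,0,0,0,0,0,0,0,0,0,0,0,0,0,0,0,0]' 0
python3 - <<'E'
from h import *
plan((.55,-.058),-2)
S=robot.get_image("scene")
print([(d["extent"],d["score"]) for d in robot.recognise("canister_center",S)])
cv2.imwrite("pics/j.png",cv2.resize(S["color"][150:370,20:280],None,fx=2.7,fy=2.7,interpolation=2))
E
```

```text
time_s: 13.75
tool_pos: [0.5519, -0.0591, 0.1356]
tcp_rot: [0.03, 1.525, -0.026]
contact_force: [0.9, -2.2, 4.0]
gripper_width: 0.641
time_s: 14.55
tool_pos: [0.5526, -0.0608, 0.1356]
tcp_rot: [0.029, 1.524, -0.028]
contact_force: [1.1, -3.7, 2.2]
gripper_width: 0.999
t 14.55 pos [ 0.5526 -0.0608  0.1356] yaw -2.1 tilt -0.9989 turn -0.1 shift xyz [-0.0001  0.0027 -0.0027] F [ 1.1 -3.7  2.2] w 0.999 q [ 0.56  0.33 -0.61  1.72  0.21  1.11 -0.15]
[([261.0, 176.7, 20.6, 17.1], 0.8), ([305.8, 173.6, 17.7, 11.5], 0.42)]
```

View pics/j.png

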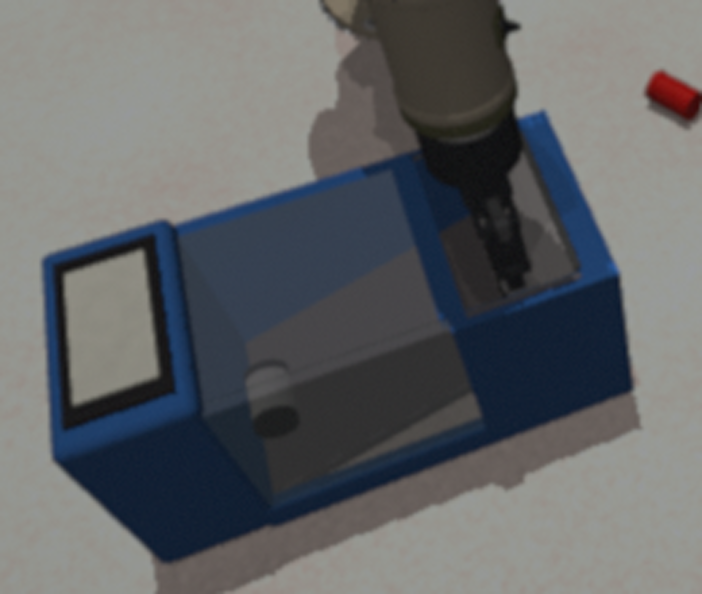

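The canister shows through the clear cover at crop (272,400), against the stop in the bay. The fingers are still in the inlet, so I'll come straight out.

```bash
python3 -m pendant '[-0.01,0,0,0,-0.015,0,0,0,-0.02,0,0,0,-0.025,0,0,0,-0.03,0,0,0,-0.03,0,0,0,-0.02,0,0,0,0,0,0,0]'
python3 -m pendant '[-0.01,0.03,0,0,-0.01,0.04,0,0,0,0.04,0,0,0,0.04,0,0,0,0.03,0,0,0,0.01,0,0,0,0,0,0,0,0,0,0]'
python3 - <<'E'
from h import *
plan((.55,-.058),-2)
S=robot.get_image("scene");T=robot.get_image("top")
for l in("jar","cup","spatula"):print(l,[np.round(robot.recognise(l,p)[0]["extent"]) for p in(S,T)])
# bay: analyser y ~ -340+100+35 head face; canister z guess
for z in(.04,.05,.06):print(z,atz(S,(20+272/2.7,150+400/2.7),z).round(3))
A=[cv2.resize(S["color"][180:370,20:270],None,fx=1.6,fy=1.6,interpolation=2),cv2.resize(T["color"][120:310,310:560],None,fx=1.6,fy=1.6,interpolation=2)]
cv2.imwrite("pics/k.png",np.hstack(A))
E
```

```text
time_s: 15.45
tool_pos: [0.5411, -0.0527, 0.2906]
tcp_rot: [0.031, 1.535, -0.013]
contact_force: [0.9, -0.7, 0.4]
gripper_width: 1.004
time_s: 16.25
tool_pos: [0.5398, 0.1475, 0.3086]
tcp_rot: [0.032, 1.549, -0.005]
contact_force: [0.1, -0.9, -1.0]
gripper_width: 1.004
t 16.25 pos [0.5398 0.1475 0.3086] yaw -1.35 tilt -0.9996 turn 0.65 shift xyz [-0.0033 -0.2052  0.015 ] F [ 0.1 -0.9 -1. ] w 1.004 q [ 0.28  0.27 -0.75  1.41  0.18  1.5  -0.48]
jar [array([291., 287.,  26.,  43.]), array([294., 113.,  28.,  29.])]
cup [array([375., 215.,  29.,  38.]), array([170., 148.,  35.,  32.])]
spatula [array([318., 144.,  92.,  38.]), array([ 99., 237.,  81.,  86.])]
0.04 [ 0.539 -0.28   0.04 ]
0.05 [ 0.546 -0.279  0.05 ]
0.06 [ 0.553 -0.277  0.06 ]
```

View pics/k.png

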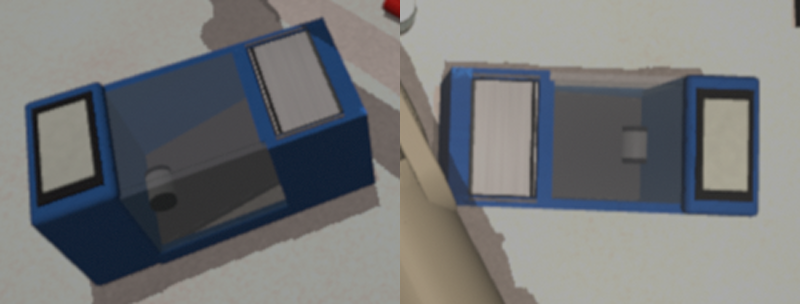

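The flap is shut flush. The canister lies against the head face in both views (right crop (634,145)), about 18 mm from the stop, which equals its radius. The bystanders are unmoved and the arm is clear.

```bash
python3 -c "
from bench import robot
print(robot.hand_in())"
```

```text
the job is handed in; nothing more can be done
None
```

The canister is loaded in the reading bay, the flap is shut behind it, and I handed the job in at about 16.4 s of the 38 s allowed. The hand-in gives no verdict.

**What I did:** I took the larger grey canister by its ends, carried it level to the inlet and pushed it through the flap, with contact forces up to about 6 N. I let it go with its centre about 33 mm below the top and came straight out.

**Last checks:**
- **Canister:** both views show it lying at the foot of the chute. Its centre measures about 18 mm from the estimated head face, which is one canister radius.
- **Flap:** it looks flush and shut in both views. I did not read the joint angle itself, because the interface does not give it.
- **Bystanders:** the jar, cup and spatula boxes agree with the start to within a few pixels, which is the detector's usual scatter.
- **Arm:** it is well clear of everything, with about zero contact force.

**Disagreements:** the measured canister height was 33.6 mm against the stated 31 mm, and its axis read 16° to 19° depending on the view. Both were within grasping tolerance. I viewed 11 pictures, one over the budget of 10.

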